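Gather the castings of a case in the tag corner of the pan

TASK

One cast bridge of this welding case has been left on the green mat: set it in the blue case pan with the other three, without dropping it from a height. Then take the pan by its rim and tilt it about 30 degrees, with the corner that carries the white job tag lowest, so that all four castings slide down together into that corner, where they can be picked out for the laser welder. Finish while still gripping the pan and holding it tilted and still, and leave everything else on the bench where it is.

Things in the scene. Friction and masses are not known exactly. Their poses are not given: they have to be found in the camera images.
- pan: loose blue plastic case pan (open tote), 0.2-0.34 kg, tag corner (+x, -y) away from the robot, on its right. Origin: centre of underside; z up, y along the long sides. Floor 4 mm thick, inside 152 (x) x 222 (y) x 51 deep; walls 4, base 160 x 230. The rolled rim on all walls is 9 thick, 14 high, flat-faced, top at z = 55; its middle is at x = +-80.5 (long sides), y = +-115.5 (short sides)
- tag_corner (a point): inside corner of the pan's floor at pan (76, -111, 4) mm, axes as the pan's. Over it, on the -y rim, sits the white job tag clip, 48 mm long, 7 mm above the rim. The pan can turn about its bottom corner here, (80, -115, 0), which may stay on the bench. Metal slides on the slippery floor from a slope of about 8 to 12 degrees, more where it also rubs along a wall
- lift_rim (a point): point on top of the pan's rim near the corner opposite the tag, a place to grip, pan coordinates (-80.5, 75, 55) mm: there the rim runs along the pan's y and is pinched along its x; its axes are the pan's
- casting0: silver-grey cast-metal bridge: a row of three joined crowns, 36 mm long (own x), 12 wide (y), 10.5 high (z), 24 g; origin at the centre of its underside; loose in the pan
- casting1: silver-grey cast-metal bridge: a row of two joined crowns, 24 mm long (own x), 12 wide (y), 10.5 high (z), 16 g; origin at the centre of its underside; loose in the pan
- casting2: silver-grey cast-metal bridge: a row of two joined crowns, 24 mm long (own x), 12 wide (y), 10.5 high (z), 16 g; origin at the centre of its underside; loose in the pan
- stray: silver-grey cast-metal bridge: a row of three joined crowns, 36 mm long (own x), 12 wide (y), 10.5 high (z), 24 g; origin at the centre of its underside; at the start it lies upright on the green mat
- mat: dull-green bench mat, fixed, 200 (x) x 200 (y) x 3 mm thick, to the robot's right; origin at the centre of its underside, its top at z = 3
- tweezers: bystander: steel tweezers, 127 mm long (own x), 18 wide, 9 high, lying on the mat's right part, 105 mm or more from the stray casting; origin at mid-length of its underside
- articulator: bystander: black dental articulator with plaster casts, 135 x 125 x 138 mm high, to the robot's left, beyond the yellow pan; origin at the centre of its underside
- model: bystander: plaster dental model on a green base, 75 x 82 x 40 mm high, between the robot and the mat; origin at the centre of its underside
- spirit_bottle: bystander: amber bottle, 64 mm in diameter, 165 high, to the right of the mat; origin at the centre of its underside
- yellow_pan: bystander: yellow case pan with plaster models, 170 x 240 x 55 mm, to the robot's left; origin at the centre of its underside

How it is judged (in metres and radians):
On the way, in this order (a step that is already met when the one before it is completed fails the run):
1. the stray casting lies in the pan, let go (x of stray in the frame of pan between -0.076 and 0.076 m and y of stray in the frame of pan between -0.111 and 0.111 m and z of stray in the frame of pan between 0 and 0.03 m and contact force between the fingers and stray below 0.05 N and linear speed of stray below 0.05 m/s and angle between pan's own z axis and vertical below 0.2 rad), for 0.2 s.
2. the gripped pan is tilted with the tag corner lowest and all four castings are in that corner (angle between pan's own z axis and vertical between 0.35 and 0.87 rad and angle between pan's own x axis and vertical above 1.69 rad and angle between pan's own y axis and vertical below 1.45 rad and distance between each of casting0, casting1, casting2, stray and tag_corner below 0.11 m and contact force between the fingers and pan above 1 N), for 0.3 s.
At the end, for the whole second after the job is handed in: Fingers grip the pan (over 1 N) and hold it still, tilted 20 to 50 degrees, both sides at the tag corner sloping down to it by 7 degrees or more; all four castings at rest within 110 mm of that inside corner; pan leaning on no bystander (bench allowed); bystanders within 30 mm of their start (all of step 2 and linear speed of pan below 0.03 m/s and angular speed of pan below 0.15 rad/s and linear speed of each of casting0, casting1, casting2, stray below 0.05 m/s and contact force between pan and articulator below 0.1 N and contact force between pan and model below 0.1 N and contact force between pan and spirit_bottle below 0.1 N and contact force between pan and yellow_pan below 0.1 N and contact force between pan and tweezers below 0.1 N and distance of each of articulator, model, spirit_bottle, yellow_pan, tweezers from where it was at the start of the episode below 0.03 m); the arm keeps its last pose, push and grip.
It fails at once if a bystander (articulator, model, bottle, yellow pan, tweezers) is moved more than 30 mm (distance of any of articulator, model, spirit_bottle, yellow_pan, tweezers from where it was at the start of the episode above 0.03 m).
It fails at once if the stray casting is dropped from a height (falling faster than 0.9 m/s while still above the level of the rim) (linear speed of stray above 0.9 m/s and height (world z) of stray above 0.055 m and contact force between the fingers and stray below 0.05 N and angle between pan's own z axis and vertical below 0.2 rad).
It also fails if it takes over 51 s, if anything falls off the work surface, if the arm or the gripper's body presses on something with over 40 N, if the wrist force passes 120 N, or if a joint passes its speed limit or range.

ROBOT

A 6-joint arm with a two-finger parallel gripper is mounted at the origin on the work surface. World frame = base frame: x ahead of the robot, y to its left, z up, the work surface at z = 0. Lengths are in mm, angles in rad, forces in N, time in s.
With the tool pointing down it reaches from about 225 to 725 mm from the base axis. Payload 3.1 kg.
Tool frame: the origin (TCP) lies at the centre of the arm's flange, where the gripper is bolted on; the fingertips stand 173 mm ahead of it and the grasp point (between the pads) lies 155 mm ahead of it; z points along the fingers, y is the line along which they close (so a half turn about z gives the same grasp; the last joint's range is limited). The gripper opens to 85 mm and grips with 20 to 120 N. Pads are 22 mm wide; open, the fingers measure 114 mm over their backs; the gripper's body (76 mm by 85 mm) begins 54 mm behind the grasp point. The pads swing forward as they close: fully open they stand 13 mm farther back than shut.
Start: joints at [-1.346, 0.048, 0.099, 1.622, 0, 1.443], TCP at [181.386, -492.663, 404.712] pointing down, gripper open.
Joint ranges: [-2.91, 2.91], [-0.99, 1.94], [-1.21, 1.42], [-2.12, 2.29], [-1.49, 1.47], [-3.14, 3.14]. Speed limits (rad/s): [2.79, 2.79, 3.14, 3.14, 3.14, 3.14].

INTERFACE

Orientations are given as [roll, pitch, yaw] about the fixed x, y, z axes, in that order (R = Rz(yaw) Ry(pitch) Rx(roll)).
In Python, from station import * gives the robot as it stands.
- The arm moves only by the tool arm_command, never from a script. Its argument "motion" is a list of rows, each a list of 3 entries, a list of its own where there are three numbers: the closure, from 0 (fully open) to 1 (shut), then the shift along the tool's x, y, z in m, then the turn, a rotation vector about the tool's x, y, z in rad. A call has exactly 8 rows; each row shifts and turns the commanded pose from where the row before left it, along the tool's axes as they then stand; what a row does not reach is not made up. A row lasts 1/12 s, in which the tool goes at most 41.7 mm and 7.16 degrees, less where a joint would pass 70% of its speed; a pose out of reach is approached as far as the arm can. A call with a gripper value outside its range is refused whole. The fingers move at their own pace and stop on an object; the grip force is fixed at half the most. Time passes only in rows, so rows that do not move let the fingers close, or fill a call up. It gives the time, the measured TCP pose, the force, the opening and the grip force at its end, in the units of the state.
- get_state(): the state, without advancing time (a new reading comes with each control period).
- snapshot(name): name is "scene" or "top" or "wrist"; returns a dict with "frame" (384x512x3 uint8, red, green, blue), "fx", "fy", "cx", "cy" (pixels), "rvec" (rotation vector, rad) and "tvec" (3), from world to camera coordinates, as OpenCV has them; the wrist camera has in their place "tool_from_camera" (4x4, takes a point from camera to tool coordinates, whose origin is the TCP and whose axes are the flange's). Camera axes: x right, y down, z forward; pixel columns grow to the right and rows downward; lengths in mm; the calibration is good to about 2 mm. A picture is of the moment at which its call begins: read the wrist's pose just before it. There is no depth.
- job_done(): hands the job in; it is judged then, once.
Trained networks look in the newest picture that a camera, given by its name, has taken for a name from the list of things; names that differ only in an ending like _2 or _b are one class to them, and where a whole thing is asked for, a point or a joint stands for the part that bears it (a point fixed in the world has none). Each returns a list of dicts, best first, with "score" (0 to 1); they miss things now and then, are a little off and sometimes report something else, mostly with a low value. They report only what shows in the picture. A call takes as long as a camera call.
- search_frame(label, camera): "bbox" ([left, top, right, bottom] in pixels, round what is visible of it).
- outline_of(label, camera): "region" (384x512 bool, what is visible of it) and "bbox" ([left, top, right, bottom] in pixels, round what is visible of it).
The state is a dict: "clock": time; "joints": joint angles; "joint_velocities": joint speeds; "effort": joint torques, N m; "tool_pos": TCP position; "orientation": TCP orientation; "ft_force": force on the tool from outside, world axes, zero at the start; "moment": the same for the moment, N m; "gripper_width": finger opening in mm; "grip_force": force on a finger pad.
Only numpy, scipy, OpenCV 4.12 (cv2) and the standard library are available. Lean on these libraries where they do the work, as an engineer would, in place of code of your own. Each camera call takes 0.05 s, during which the arm holds its last target. There are 200 camera calls.

## Working session

There is one attempt and no reset: what is moved stays moved. The work goes in short steps, Python scripts to look and compute and a tool call to move; the robot and the scene stay as the last step left them, time stands still between calls to the robot, and variables do not carry over. Pictures are saved under pics/ and viewed, at most 13 in all, crops included, and the job is handed in when it is done.

Besides the shell and the picture viewer there is one more tool, called after "Request:" in YAML: its name, and indented under it one key for each argument. arm_command: Moves the arm, as the interface text tells. Its arguments: {"type":"object","properties":{"motion":{"type":"array"}},"required":["motion"]}

```bash
mkdir -p pics; cat > h.py <<'E'
from station import *
import numpy as np, cv2
from scipy.spatial.transform import Rotation as R
def cam(s):
    # returns world->cam R,t
    if "rvec" in s: return cv2.Rodrigues(np.array(s["rvec"],float))[0], np.array(s["tvec"],float).ravel()
    st=s["st"]; T=np.eye(4); T[:3,:3]=R.from_euler("xyz",st["orientation"]).as_matrix(); T[:3,3]=st["tool_pos"]
    M=np.linalg.inv(T@np.array(s["tool_from_camera"])); return M[:3,:3],M[:3,3]
def snap(n,f=None):
    st=get_state(); s=snapshot(n); s["st"]=st
    if f: cv2.imwrite(f,s["frame"][:,:,::-1])
    return s
def back(s,uv,z):
    Rm,t=cam(s); uv=np.atleast_2d(uv).astype(float)
    d=np.c_[(uv[:,0]-s["cx"])/s["fx"],(uv[:,1]-s["cy"])/s["fy"],np.ones(len(uv))]@Rm
    c=-Rm.T@t; return c+d*((z-c[2])/d[:,2])[:,None]
def proj(s,P):
    Rm,t=cam(s); q=np.atleast_2d(P)@Rm.T+t
    return np.c_[q[:,0]/q[:,2]*s["fx"]+s["cx"],q[:,1]/q[:,2]*s["fy"]+s["cy"]]
E
python3 - <<'E'
from h import *
st=get_state(); print(st)
ims=[]
for n in ["top","wrist"]:
    s=snap(n); ims.append(s["frame"])
    print(n, -cam(s)[0].T@cam(s)[1])
    for l in ["stray","pan","tag_corner","tweezers","model","mat","yellow_pan","articulator","spirit_bottle"]:
        o=outline_of(l,n)
        for d in o[:4]:
            m=d["region"]; c=cv2.minAreaRect(np.argwhere(m)[:,::-1].astype(np.float32))
            print(n,l,round(d["score"],2),d["bbox"],c, back(s,c[0],{"stray":13.5,"pan":55}.get(l,5)).round())
    cv2.imwrite(f"pics/{n}0.png",s["frame"][:,:,::-1])
E
```

```text
{'clock': 0.0, 'joints': array([-1.34579473e+00,  4.87362786e-02,  9.75507531e-02,  1.62200211e+00,
        2.55610007e-05,  1.44299657e+00]), 'joint_velocities': array([ 8.10438395e-04, -3.39788823e-05,  1.11715348e-03, -2.17691579e-03,
       -8.74154456e-04, -1.05567099e-03]), 'effort': array([ 3.70110301e-04, -3.38789499e+01,  3.20010352e+01,  2.08196801e-02,
       -1.41800997e-04, -6.81043062e-06]), 'tool_pos': array([ 181.34516434, -492.45453481,  403.50059915]), 'orientation': array([-3.13922411e+00, -3.30129007e-04,  3.52800929e-01]), 'ft_force': array([ 0.09708818,  0.09524649, -0.29192859]), 'moment': array([ 0.04368044, -0.01364835, -0.06856821]), 'grip_force': 0.0, 'gripper_width': 85.37776752088787}
top [ 435.5102081   -26.26770257 1444.95000597]
top stray 0.27 [376.9, 171.6, 384.7, 212.8] ((382.4783935546875, 192.99813842773438), (6.150701999664307, 38.46354675292969), 4.969740867614746) [[ 512. -401.   14.]]
top pan 0.63 [203.2, 146.6, 288.1, 210.4] ((243.95460510253906, 176.42372131347656), (80.32598114013672, 55.61029815673828), 6.115503787994385) [[569.  29.  55.]]
[... 869 characters left out ...]
7, 112.8, 185.0] ((98.9365463256836, 154.11167907714844), (57.986541748046875, 40.15228271484375), 40.91438674926758) [[656. 494.   5.]]
top spirit_bottle 0.71 [407.9, 137.4, 440.6, 160.5] ((424.9000549316406, 148.79998779296875), (21.0190372467041, 33.98823165893555), 63.43495178222656) [[ 649. -542.    5.]]
top spirit_bottle 0.65 [321.2, 162.3, 389.2, 229.7] ((356.7643737792969, 196.71322631835938), (63.52064895629883, 63.171085357666016), 2.8624050617218018) [[ 502. -322.    5.]]
wrist [ 247.18248531 -468.57578463  373.72472601]
wrist model 0.66 [197.1, 9.6, 275.9, 98.5] ((237.1418914794922, 51.1089973449707), (78.40565490722656, 66.92557525634766), 73.0724868774414) [[ 293. -429.    5.]]
```

```bash
python3 - <<'E'
import cv2
a=cv2.imread("pics/top0.png")[130:300,190:450]
cv2.imwrite("pics/top0c.png",cv2.resize(a,None,fx=3,fy=3,interpolation=cv2.INTER_CUBIC))
E
```

```text
(no output)
```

View pics/top0c.png

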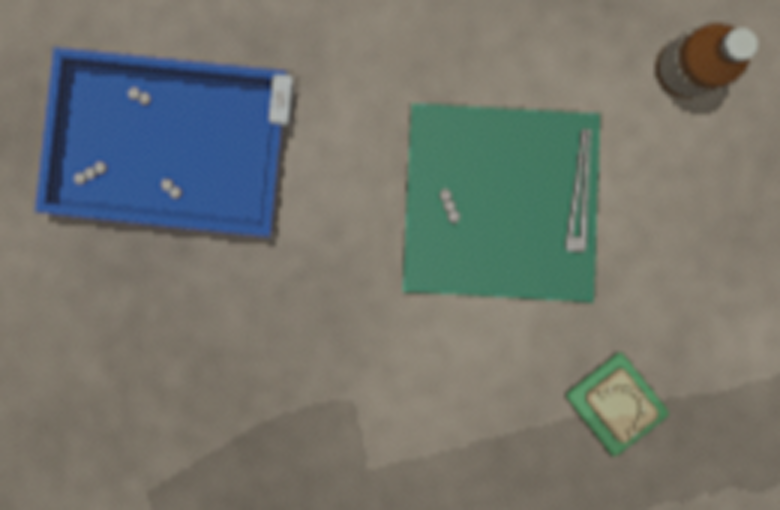

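```bash
cat >> h.py <<'E'
def greyblobs(s,roi):
    hsv=cv2.cvtColor(s["frame"],cv2.COLOR_RGB2HSV); m=((hsv[...,1]<90)&(hsv[...,2]>110)).astype(np.uint8)
    k=np.zeros_like(m); l,t,r,b=map(int,roi); k[t:b,l:r]=1
    return m&k
E
python3 - <<'E'
from h import *
s=snap("top")
def blob(roi,z):
    m=greyblobs(s,roi); n,lab,stt,c=cv2.connectedComponentsWithStats(m)
    for i in range(1,n):
        if stt[i,4]<4: continue
        p=np.argwhere(lab==i)[:,::-1].astype(np.float32); w=back(s,p,z)[:,:2]
        mu=w.mean(0); u,sv,v=np.linalg.svd(w-mu,full_matrices=False)
        print(stt[i],mu.round(1),v[0].round(2),(sv/np.sqrt(len(w))*3.46).round(1))
print("stray");blob((332,185,352,208),9)
print("pan");blob((212,152,278,200),10)
hsv=cv2.cvtColor(s["frame"],cv2.COLOR_RGB2HSV)
m=((hsv[...,0]>100)&(hsv[...,0]<125)&(hsv[...,1]>110)).astype(np.uint8)
n,lab,stt,c=cv2.connectedComponentsWithStats(m); i=1+stt[1:,4].argmax()
h=cv2.convexHull(np.argwhere(lab==i)[:,::-1].astype(np.int32)); r=cv2.approxPolyDP(h,3,True)[:,0]
print(r.tolist()); print(back(s,r,55).round()); w=back(s,h[:,0].astype(float),52)[:,:2].astype(np.float32)
print(cv2.minAreaRect(w))
E
```

```text
stray
[336 192   8  13  60] [ 499.1 -266.8] [-0.94 -0.35] [39.4 14.7]
pan
[271 152   7   1   7] [649.  -65.5] [-0.02 -1.  ] [21.9  0. ]
[233 159   7   6  28] [621.4  55.4] [0.53 0.85] [24.6 11.5]
[215 184  11   8  41] [541.2 108.1] [ 0.43 -0.9 ] [36.5 11.6]
[244 190   7   6  28] [522.5  22.8] [-0.64 -0.77] [22.5 11.9]
[[281, 154], [278, 208], [202, 199], [208, 147]]
[[636. -86.  55.]
 [471. -72.  55.]
 [503. 159.  55.]
 [662. 138.  55.]]
((567.9074096679688, 31.444305419921875), (238.85040283203125, 169.0019989013672), 82.95124053955078)
```

Request:
arm_command:
  motion:
    - [0,[0.036,-0.01,0.01],[0,0,0]]
    - [0,[0.036,-0.01,0.01],[0,0,0]]
    - [0,[0.036,-0.01,0.01],[0,0,0]]
    - [0,[0.036,-0.01,0.01],[0,0,0]]
    - [0,[0.036,-0.01,0.01],[0,0,0]]
    - [0,[0.036,-0.01,0.01],[0,0,0]]
    - [0,[0.036,-0.01,0.01],[0,0,0]]
    - [0,[0.036,-0.01,0.01],[0,0,0]]

```text
clock: 1.72
tool_pos: [425.3, -316.7, 324.4]
orientation: [3.141, -0.0, 0.353]
ft_force: [0.2, -0.1, -0.7]
gripper_width: 85.1
grip_force: 0.0
```

```bash
cat >> h.py <<'E'
def greys(s,z,matOnly=False):
    m=greyblobs(s,(0,0,512,384)); n,lab,stt,c=cv2.connectedComponentsWithStats(m)
    for i in range(1,n):
        if stt[i,4]<60: continue
        p=np.argwhere(lab==i)[:,::-1].astype(np.float32); w=back(s,p,z)[:,:2]
        mu=w.mean(0); r=cv2.minAreaRect((w).astype(np.float32)); v=np.linalg.svd(w[::5]-mu,full_matrices=False)[2][0]
        print(stt[i],mu.round(1),v.round(3),np.round(r[0],1),np.round(r[1],1))
E
python3 - <<'E'
from h import *
s=snap("wrist","pics/w1.png"); print(s["st"]["tool_pos"],s["st"]["orientation"]); greys(s,9)
for d in search_frame("stray","wrist"): print(d)
E
```

```text
[ 425.2703729  -316.72505265  324.4244317 ] [ 3.14094792e+00 -2.34672248e-04  3.52706219e-01]
[    0     0   512   325 98504] [ 429.3 -304.9] [ 0.331 -0.944] [ 412.8 -322.6] [335.8 597.9]
[ 328   55   87  128 1491] [ 509.6 -402.1] [-0.991  0.13 ] [ 513.1 -401.2] [ 19.7 128.2]
[223  61  14  43 454] [ 499.5 -264.6] [-0.953 -0.302] [ 499.2 -264.6] [36.6 12.1]
[282 297  47  25 312] [ 293.4 -424.3] [-0.618  0.786] [ 293.9 -426.9] [26.5 52.8]
[314 318  23  21 160] [ 276.4 -461.9] [-0.348 -0.938] [ 279.8 -461.2] [29.5 21.2]
[ 402  348   52   36 1223] [ 264.8 -603.5] [-0.44  -0.898] [ 271.5 -606.6] [55.1 64.9]
{'bbox': [221.3, 61.0, 240.0, 102.1], 'score': 0.93}
```

View pics/w1.png

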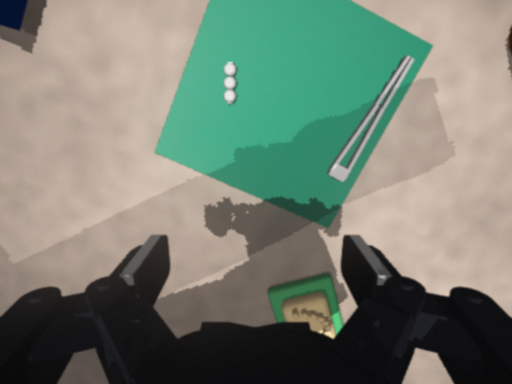

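Request:
arm_command:
  motion:
    - [0,[0.0219,-0.0058,0.018],[0,0,0]]
    - [0,[0.0219,-0.0058,0.018],[0,0,0]]
    - [0,[0.0219,-0.0058,0.018],[0,0,0]]
    - [0,[0.0219,-0.0058,0.018],[0,0,0]]
    - [0,[0,0,0.024],[0,0,0.0115]]
    - [0,[0,0,0.022],[0,0,0.0115]]
    - [0,[0,0,0.016],[0,0,0.0115]]
    - [0,[0,0,0.01],[0,0,0.0115]]

```text
clock: 2.48
tool_pos: [497.1, -265.9, 178.3]
orientation: [-3.139, 0.003, 0.306]
ft_force: [-1.0, 0.3, -0.3]
gripper_width: 85.4
grip_force: 0.0
```

```bash
python3 - <<'E'
from h import *
s=snap("wrist","pics/w2.png"); print(s["st"]["tool_pos"],s["st"]["orientation"],s["st"]["ft_force"])
print(proj(s,[[499.3,-264.6,9]]), search_frame("stray","wrist")); greys(s,9)
E
```

```text
[ 497.09654453 -265.86118908  178.25335977] [-3.13886694e+00  2.60670251e-03  3.05896183e-01] [-1.03366949  0.33456039 -0.2889386 ]
[[254.5680316  236.14094711]] [{'bbox': [242.2, 202.7, 270.1, 268.8], 'score': 0.86}]
[    0     0   249   317 56024] [ 526.7 -178.3] [-0.964  0.265] [ 504.4 -185.3] [187.9 100.5]
[  287     0   225   105 11933] [ 613.  -310.4] [ 0.052 -0.999] [ 619.2 -301.8] [111.4  34.9]
[244 202  23  44 707] [ 506.6 -262.1] [-0.959 -0.282] [ 505.9 -262.7] [24.  11.2]
[249 252  14  13 116] [ 487.3 -268.7] [-0.938 -0.347] [ 487.2 -268.9] [7.2 6.9]
[486 265  26  32 273] [ 513.4 -400.4] [-0.991  0.131] [ 514.2 -400.6] [ 5.  20.7]
[497 284  15  24 158] [ 506.2 -408.2] [-0.994 -0.113] [ 507.  -408.4] [ 4.8 14.6]
[504 301   8  17  73] [ 499.6 -414.7] [-0.872 -0.49 ] [ 499.1 -414.1] [11.   3.8]
[  58  348   51   36 1214] [ 383.  -192.4] [-0.901  0.435] [ 384.8 -189.3] [27.  31.2]
[424 352  24  22 255] [ 452.6 -393.2] [0.536 0.844] [ 450.8 -393.5] [19.5  9.4]
```

View pics/w2.png

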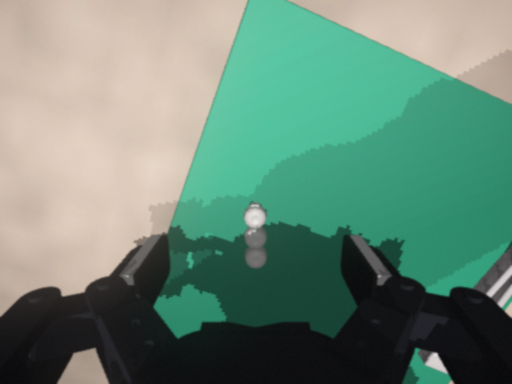

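The casting stands at (255, 237), centred between the fingers and lined up with them; closing now.

Request:
arm_command:
  motion:
    - [1,[0.001,0,0],[0,0,0]]
    - [1,[0,0,0],[0,0,0]]
    - [1,[0,0,0],[0,0,0]]
    - [1,[0,0,0],[0,0,0]]
    - [1,[0,0,0],[0,0,0]]
    - [1,[0,0,0],[0,0,0]]
    - [1,[0,0,0],[0,0,0]]
    - [1,[0,0,0],[0,0,0]]

```text
clock: 3.25
tool_pos: [499.5, -266.0, 181.6]
orientation: [3.14, -0.001, 0.307]
ft_force: [-1.3, 0.1, 3.3]
gripper_width: 9.5
grip_force: 59.8
```

Request:
arm_command:
  motion:
    - [1,[0,0,-0.012],[0,0,0]]
    - [1,[0,0,-0.024],[0,0,0]]
    - [1,[0,0,-0.03],[0,0,0]]
    - [1,[0,0,-0.03],[0,0,0]]
    - [1,[0.016,-0.023,0],[0,0,0]]
    - [1,[0.022,-0.032,0],[0,0,0]]
    - [1,[0.022,-0.032,0],[0,0,0]]
    - [1,[0.022,-0.032,0],[0,0,0]]

```text
clock: 3.92
tool_pos: [541.5, -126.4, 277.7]
orientation: [3.141, -0.001, 0.305]
ft_force: [0.0, -0.4, 0.4]
gripper_width: 9.5
grip_force: 59.3
```

```bash
python3 - <<'E'
from h import *
s=snap("wrist","pics/w3.png"); print(s["st"]["tool_pos"],s["st"]["orientation"],s["st"]["ft_force"],s["st"]["gripper_width"])
print(search_frame("stray","wrist"))
hsv=cv2.cvtColor(s["frame"],cv2.COLOR_RGB2HSV)
E
```

```text
[ 541.53821984 -126.3836846   277.68640501] [ 3.14115365e+00 -8.31612173e-04  3.05370346e-01] [ 0.02951669 -0.3852939   0.35866729] 9.493540520219835
[{'bbox': [243.0, 203.1, 268.5, 269.8], 'score': 0.68}]
```

View pics/w3.png

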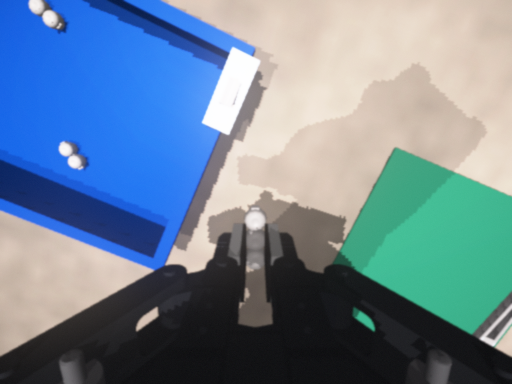

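Request:
arm_command:
  motion:
    - [1,[0.0226,-0.032,0],[0,0,0]]
    - [1,[0.0226,-0.032,0],[0,0,0]]
    - [1,[0.0226,-0.032,0],[0,0,0]]
    - [1,[0,0,0.024],[0,0,0]]
    - [1,[0,0,0.026],[0,0,0]]
    - [1,[0,0,0.022],[0,0,0]]
    - [1,[0,0,0.012],[0,0,0]]
    - [1,[0,0,0.007],[0,0,0]]

```text
clock: 4.68
tool_pos: [575.9, -15.7, 183.4]
orientation: [-3.14, 0.004, 0.307]
ft_force: [-0.9, -0.2, -0.4]
gripper_width: 9.4
grip_force: 59.3
```

```bash
python3 - <<'E'
from h import *
s=get_state(); print(s["tool_pos"],s["ft_force"],s["gripper_width"])
t=snap("top","pics/t3.png")
import pickle
w=dict(snapshot("wrist")); w["st"]=dict(tool_pos=np.array([541.538,-126.384,277.686]),orientation=np.array([3.14115,-.00083,.30537]))
print(back(w,[[157,268],[256,47]],55))
E
```

```text
[575.85371631 -15.68834234 183.3768902 ] [-0.88435211 -0.2017108  -0.4449983 ] 9.391079832083303
[[472.92556912 -71.46911276  55.        ]
 [639.09514918 -96.46949177  55.        ]]
```

Request:
arm_command:
  motion:
    - [0.6,[0,0,0],[0,0,0]]
    - [0.6,[0,0,0],[0,0,0]]
    - [0.6,[0,0,0],[0,0,0]]
    - [0.6,[0,0,0],[0,0,0]]
    - [0.6,[0,0,-0.012],[0,0,0]]
    - [0.6,[0,0,-0.03],[0,0,0]]
    - [0.6,[0,0,-0.036],[0,0,0]]
    - [0.6,[0,0,-0.036],[0,0,0]]

```text
clock: 5.45
tool_pos: [576.4, -15.4, 301.3]
orientation: [-3.141, 0.001, 0.307]
ft_force: [1.0, -0.7, 0.3]
gripper_width: 34.7
grip_force: 0.0
```

```bash
python3 - <<'E'
from h import *
s=snap("wrist","pics/w4.png"); print(s["st"]["tool_pos"],s["st"]["orientation"],s["st"]["gripper_width"])
hsv=cv2.cvtColor(s["frame"],cv2.COLOR_RGB2HSV); print(search_frame("stray","wrist"))
E
```

```text
[576.428893   -15.43101005 301.25454323] [-3.14097532e+00  1.18868187e-03  3.06837482e-01] 34.68205499229784
[{'bbox': [249.7, 161.3, 266.7, 197.5], 'score': 0.64}]
```

View pics/w4.png

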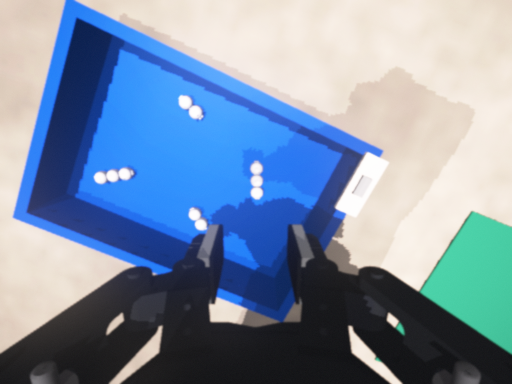

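```bash
python3 - <<'E'
from h import *
from scipy.optimize import minimize
st=get_state(); s=snap("wrist"); s["st"]=st; print(st["joints"].round(3))
f=s["frame"]; hsv=cv2.cvtColor(f,cv2.COLOR_RGB2HSV)
m=((hsv[...,0]>98)&(hsv[...,0]<128)&(hsv[...,1]>120)).astype(np.uint8)
n,lab,stt,_=cv2.connectedComponentsWithStats(m); lab=(lab==1+stt[1:,4].argmax()).astype(np.uint8)
c=max(cv2.findContours(lab,cv2.RETR_EXTERNAL,cv2.CHAIN_APPROX_NONE)[0],key=len)[:,0]
c=c[(c[:,1]<250)&(c[:,1]>3)&(c[:,0]>3)]   # visible outer contour, above fingers
w=back(s,c,55)[:,:2]
def sd(p):
    R2=np.array([[np.cos(p[2]),-np.sin(p[2])],[np.sin(p[2]),np.cos(p[2])]]); q=(w-p[:2])@R2
    return np.minimum(np.abs(np.abs(q[:,0])-85),np.abs(np.abs(q[:,1])-120))
cost=lambda p: np.minimum(sd(p),6).sum()
r=min((minimize(cost,[568+a,33+b,-.12],method="Nelder-Mead",options=dict(xatol=.01,fatol=.01,maxiter=2000)) for a in(-3,3) for b in (-4,4)),key=lambda r:r.fun)
print(r.x,r.fun/len(w),np.median(sd(r.x)),len(w))
p=r.x;R2=np.array([[np.cos(p[2]),-np.sin(p[2])],[np.sin(p[2]),np.cos(p[2])]])
print(back(s,[[14,217],[284,320],[384,150]],55)[:,:2].round(1)); 
for q in [(-85,120),(-85,-120),(85,-120),(-80.5,75)]: print(q,(p[:2]+R2@q).round(1))
g=p[:2]+R2@np.array([-80.5,75]); 
for uv in [(190,107),(256,181),(113,176),(197,219)]: print("casting pan xy",((back(s,uv,10)[0,:2]-p[:2])@R2).round())
d=g-st["tool_pos"][:2]; y=st["orientation"][2]; print("tool shift",d@[np.cos(y),np.sin(y)],d@[np.sin(y),-np.cos(y)],"yaw turn",p[2]+np.pi/2-y)
E
```

```text
[-0.143  0.179  0.052  1.429  0.     2.692]
[ 5.68716709e+02  3.32871832e+01 -1.26691022e-01] 1.8178035616050598 0.29615664350063753 823
[[ 504.2  165.7]
 [ 475.2  -78.8]
 [ 646.5 -101.7]]
(-85, 120) [499.6 163.1]
(-85, -120) [469.2 -75. ]
(85, -120) [637.9 -96.5]
(-80.5, 75) [498.3 117.9]
casting pan xy [57. 33.]
casting pan xy [ 20. -49.]
casting pan xy [-33.  76.]
casting pan xy [-40. -13.]
tool shift -36.97269538109242 -151.9916947349521 yaw turn 1.1372393597269415
```

Request:
arm_command:
  motion:
    - [0.6,[-0.008,-0.0378,0],[0,0,0]]
    - [0.6,[-0.008,-0.0378,0],[0,0,0]]
    - [0.6,[-0.008,-0.0378,0],[0,0,0]]
    - [0.6,[-0.008,-0.0378,0],[0,0,0]]
    - [0.6,[0,0,0],[0,0,-0.12]]
    - [0.6,[0,0,0],[0,0,-0.12]]
    - [0.6,[0,0,0],[0,0,-0.12]]
    - [0.6,[0,0,0],[0,0,-0.12]]

```text
clock: 6.27
tool_pos: [500.2, 119.4, 299.2]
orientation: [-3.141, 0.001, 0.794]
ft_force: [0.1, 0.1, -0.3]
gripper_width: 34.2
grip_force: 0.0
```

Request:
arm_command:
  motion:
    - [0.6,[0,0,0],[0,0,-0.11]]
    - [0.6,[0,0,0],[0,0,-0.11]]
    - [0.6,[0,0,0.01],[0,0,-0.11]]
    - [0.6,[0,0,0.01],[0,0,-0.11]]
    - [0.6,[0,0,0.01],[0,0,-0.11]]
    - [0.6,[0,0,0.01],[0,0,-0.107]]
    - [0.6,[0,0,0],[0,0,0]]
    - [0.6,[0,0,0],[0,0,0]]

```text
clock: 6.93
tool_pos: [500.1, 118.9, 258.7]
orientation: [-3.139, 0.001, 1.441]
ft_force: [1.0, 0.6, 0.3]
gripper_width: 34.3
grip_force: 0.0
```

```bash
python3 - <<'E'
from h import *
s=snap("wrist","pics/w5.png"); st=s["st"]; print(st["tool_pos"],st["orientation"],st["joints"].round(3))
p=np.array([569.7,34.3]);a=-.1267;R2=np.array([[np.cos(a),-np.sin(a)],[np.sin(a),np.cos(a)]])
f=s["frame"][:,:,::-1].copy()
for q,c in [((-76,75),(0,0,255)),((-85,75),(0,255,0)),((-85,120),(0,255,255)),((-76,111),(0,255,255)),((76,111),(0,255,255))]:
    u=proj(s,[*(p+R2@q),55])[0]; print(q,u.round()); cv2.circle(f,tuple(int(v) for v in u),3,c,-1)
cv2.imwrite("pics/w5m.png",f)
E
```

```text
[500.11571055 118.86548357 258.66861168] [-3.13879681e+00  6.31590827e-04  1.44108238e+00] [ 0.103  0.04  -0.2    1.334  0.     1.803]
(-76, 75) [263. 217.]
(-85, 75) [249. 217.]
(-85, 120) [248. 147.]
(-76, 111) [263. 161.]
(76, 111) [516. 161.]
```

View pics/w5m.png

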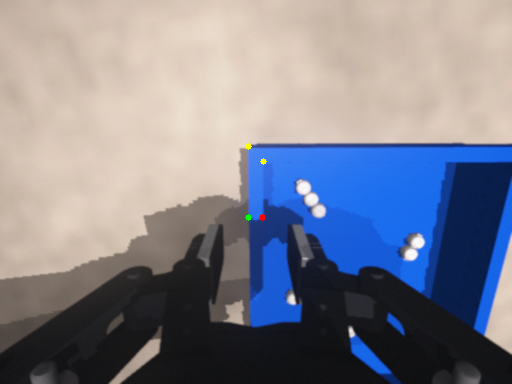

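The rim edge lies at column 249–262, exactly where the fitted pan pose projects it, and midway between the fingers (215/296). Descending and gripping.

Request:
arm_command:
  motion:
    - [0.6,[0,0,0.015],[0,0,0]]
    - [0.6,[0,0,0.015],[0,0,0]]
    - [0.6,[0,0,0.014],[0,0,0]]
    - [0.6,[0,0,0.01],[0,0,0]]
    - [0.6,[0,0,0],[0,0,0]]
    - [1,[0,0,0],[0,0,0]]
    - [1,[0,0,0],[0,0,0]]
    - [1,[0,0,0],[0,0,0]]

```text
clock: 7.65
tool_pos: [501.4, 119.0, 207.1]
orientation: [3.14, -0.0, 1.443]
ft_force: [-0.0, 0.1, -1.5]
gripper_width: 7.5
grip_force: 59.6
```

Request:
arm_command:
  motion:
    - [1,[0,0,0],[0,0,0]]
    - [1,[0,0,0],[0,0,0]]
    - [1,[0,0,0],[0,0,0]]
    - [1,[0,0,0],[0,0,0]]
    - [1,[0,0,0],[0,0,0]]
    - [1,[0,0,0],[0,0,0]]
    - [1,[0,0,0],[0,0,0]]
    - [1,[0,0,0],[0,0,0]]

```text
clock: 8.32
tool_pos: [501.4, 119.0, 207.0]
orientation: [3.14, -0.0, 1.444]
ft_force: [-1.4, 0.5, 5.7]
gripper_width: 8.0
grip_force: 60.6
```

```bash
python3 - <<'E'
from h import *
st=get_state(); print(st["joints"].round(3))
p=np.array([569.7,34.3]);a=-.1267;R2=np.array([[np.cos(a),-np.sin(a)],[np.sin(a),np.cos(a)]])
piv=np.array([*(p+R2@[80,-115]),0]); M=R.from_euler("xyz",st["orientation"])
c=M.inv().apply(piv-st["tool_pos"]); print(piv,c)
rv=np.array([.6,.8,0])*.0436
print(rv, c-R.from_rotvec(rv).apply(c))
G=(M*R.from_rotvec(rv*12)); print(piv-G.apply(c),G.as_euler("xyz"),G.apply([0,0,1]))
E
```

```text
[ 0.103  0.073 -0.271  1.225 -0.     1.801]
[634.52719475 -89.88709603   0.        ] [-190.39810706  158.17324597  207.2197038 ]
[0.02616 0.03488 0.     ] [ -7.41348772   5.56011579 -10.57855639]
[5.68617477e+02 1.70733495e-01 3.02912062e+02] [-2.81049782 -0.41180685  1.37435401] [-0.24494518  0.43469528 -0.86662672]
```

Request:
arm_command:
  motion:
    - [1,[0,0,-0.003],[0,0,0]]
    - [1,[-0.0074,0.0056,-0.0106],[0.0262,0.0349,0]]
    - [1,[-0.0074,0.0056,-0.0106],[0.0262,0.0349,0]]
    - [1,[-0.0074,0.0056,-0.0106],[0.0262,0.0349,0]]
    - [1,[-0.0074,0.0056,-0.0106],[0.0262,0.0349,0]]
    - [1,[-0.0074,0.0056,-0.0106],[0.0262,0.0349,0]]
    - [1,[-0.0074,0.0056,-0.0106],[0.0262,0.0349,0]]
    - [1,[-0.0074,0.0056,-0.0106],[0.0262,0.0349,0]]

```text
clock: 8.98
tool_pos: [537.4, 54.6, 273.0]
orientation: [-2.951, -0.245, 1.421]
ft_force: [0.8, -0.2, -3.0]
gripper_width: 7.5
grip_force: 59.5
```

```bash
python3 - <<'E'
from h import *
s=snap("scene","pics/s6.png"); st=s["st"]; print(st["tool_pos"],st["orientation"],st["joints"].round(3),st["ft_force"],st["grip_force"])
E
```

```text
[537.36505011  54.57878438 272.95766611] [-2.95138537 -0.24451644  1.4205981 ] [-0.089  0.203 -0.01   1.539  0.251  1.585] [ 0.77757112 -0.19498371 -3.01278495] 59.521493688225746
```

View pics/s6.png

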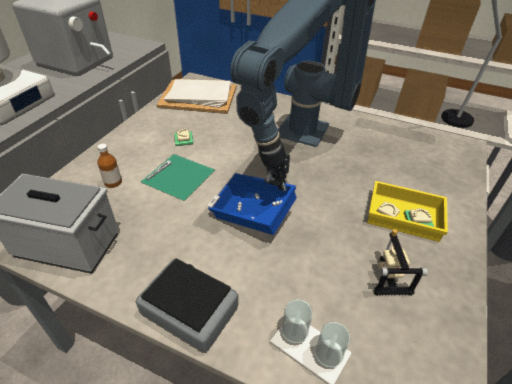

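Request:
arm_command:
  motion:
    - [1,[-0.0074,0.0056,-0.0106],[0.0262,0.0349,0]]
    - [1,[-0.0074,0.0056,-0.0106],[0.0262,0.0349,0]]
    - [1,[-0.0074,0.0056,-0.0106],[0.0262,0.0349,0]]
    - [1,[-0.0074,0.0056,-0.0106],[0.0262,0.0349,0]]
    - [1,[-0.0074,0.0056,-0.0106],[0.0262,0.0349,0]]
    - [1,[-0.0037,0.0028,-0.0053],[0.0131,0.0175,0]]
    - [1,[0,0,0],[0,0,0]]
    - [1,[0,0,0],[0,0,0]]

```text
clock: 9.7
tool_pos: [572.3, -5.8, 305.7]
orientation: [-2.792, -0.426, 1.367]
ft_force: [-0.2, 0.3, -2.6]
gripper_width: 7.9
grip_force: 59.7
```

Request:
arm_command:
  motion:
    - [1,[0,0,0],[0,0,0]]
    - [1,[0,0,0],[0,0,0]]
    - [1,[0,0,0],[0,0,0]]
    - [1,[0,0,0],[0,0,0]]
    - [1,[0,0,0],[0,0,0]]
    - [1,[0,0,0],[0,0,0]]
    - [1,[0,0,0],[0,0,0]]
    - [1,[0,0,0],[0,0,0]]

```text
clock: 10.37
tool_pos: [572.1, -5.4, 307.0]
orientation: [-2.792, -0.428, 1.367]
ft_force: [-0.5, 0.0, -1.9]
gripper_width: 7.7
grip_force: 59.5
```

```bash
python3 - <<'E'
from h import *
s=snap("top"); st=s["st"]; print(st["tool_pos"],st["orientation"],st["ft_force"],st["grip_force"])
M=R.from_euler("xyz",st["orientation"]).as_matrix(); Px,Py,Pz=M[:,1],M[:,0],-M[:,2]
print("tilt",np.degrees(np.arccos(Pz[2])),"x",np.arccos(Px[2]),"y",np.arccos(Py[2]))
a=s["frame"][120:230,190:310,::-1]
a=cv2.resize(a,None,fx=3.4,fy=3.4,interpolation=cv2.INTER_CUBIC)
w=snap("scene"); b=w["frame"][150:250,190:320,::-1]; b=cv2.resize(b,None,fx=2.9,fy=3.74)
cv2.imwrite("pics/f7.png",np.hstack([a,cv2.resize(b,(380,a.shape[0]))]))
E
```

```text
[572.08437715  -5.41130981 307.03881686] [-2.79189264 -0.42819036  1.3670867 ] [-0.4634998   0.0039068  -1.94732338] 59.49859756976366
tilt 31.277982005090895 x 1.8877612978823657 y 1.1426059645769113
```

View pics/f7.png

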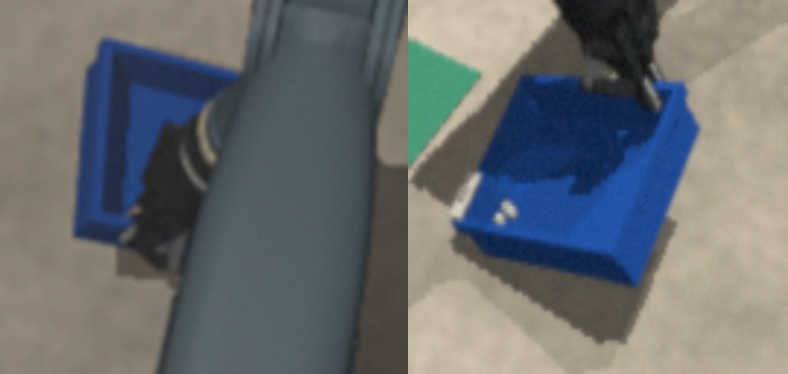

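```bash
python3 - <<'E'
from h import *
s=snap("scene"); w=snap("wrist")
p=np.array([569.7,34.3]);a=-.1267
M=R.from_euler("xyz",s["st"]["orientation"]).as_matrix(); Rp=np.c_[M[:,1],M[:,0],-M[:,2]]
# TCP in pan frame (-79.?,75,207)->origin
o=np.array(s["st"]["tool_pos"])-Rp@np.array([-78.2,75.4,207.])
f=s["frame"][:,:,::-1].copy()
for q in [(76,-111,4),(76,-111,55),(76,111,55),(-76,-111,4),(80,-115,0)]: print(q,(o+Rp@q).round(),proj(s,o+Rp@q).round())
for l in ["casting0","casting1","stray"]:
    for d in search_frame(l,"scene")[:5]:
        b=np.array(d["bbox"]);print(l,d["score"],b)
c=f[180:230,195:260]; c=cv2.resize(c,(494,380),interpolation=cv2.INTER_CUBIC)
cv2.imwrite("pics/f8.png",np.hstack([c,cv2.resize(w["frame"][60:,:,::-1],(300,380))]))
E
```

```text
(76, -111, 4) [632. -88.   8.] [[216. 215.]]
(76, -111, 55) [ 645. -111.   52.] [[207. 207.]]
(76, 111, 55) [686.  87. 144.] [[258. 214.]]
(-76, -111, 4) [488. -80.  55.] [[237. 180.]]
(80, -115, 0) [634. -90.   2.] [[215. 217.]]
```

View pics/f8.png

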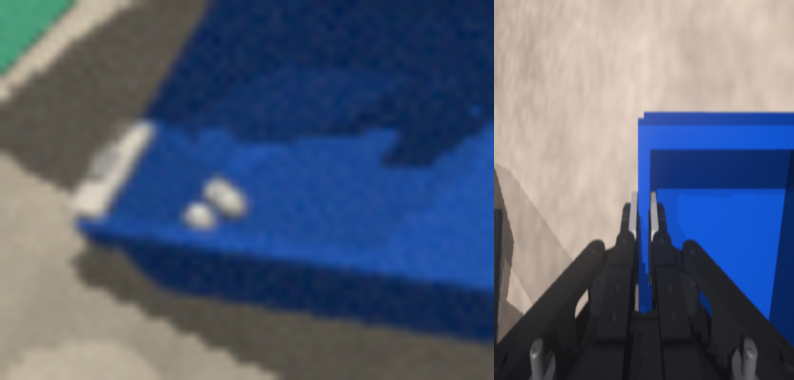

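Request:
arm_command:
  motion:
    - [1,[-0.0074,0.0056,-0.0106],[0.0262,0.0349,0]]
    - [1,[-0.0074,0.0056,-0.0106],[0.0262,0.0349,0]]
    - [1,[-0.0074,0.0056,-0.0106],[0.0262,0.0349,0]]
    - [1,[-0.0074,0.0056,-0.0106],[0.0262,0.0349,0]]
    - [1,[0,0,0],[0,0,0]]
    - [1,[0,0,0],[0,0,0]]
    - [1,[0,0,0],[0,0,0]]
    - [1,[0,0,0],[0,0,0]]

```text
clock: 11.38
tool_pos: [599.0, -52.3, 320.7]
orientation: [-2.658, -0.555, 1.304]
ft_force: [-0.3, -0.7, -2.8]
gripper_width: 7.7
grip_force: 59.5
```

```bash
python3 - <<'E'
from h import *
s=snap("scene"); st=s["st"]; print(st["joints"].round(2),st["ft_force"],st["grip_force"])
M=R.from_euler("xyz",st["orientation"]).as_matrix(); Rp=np.c_[M[:,1],M[:,0],-M[:,2]]
print("tilt",np.degrees(np.arccos(Rp[2,2])))
o=np.array(st["tool_pos"])-Rp@np.array([-78.2,75.4,207.])
sc=9; u0,v0=195,180
c=cv2.resize(s["frame"][v0:v0+55,u0:u0+80,::-1],None,fx=sc,fy=sc,interpolation=cv2.INTER_CUBIC)
# 110 mm arc about the tag corner on the floor (z=12, casting tops), and the +x wall floor line
t=np.linspace(np.pi/2,np.pi,20); arc=np.c_[76+110*np.cos(t),-111+110*np.sin(t),np.full(20,8)]
for P,col in ((o+arc@Rp.T,(0,255,255)),(o+np.array([[76,-111,4],[76,111,4]])@Rp.T,(0,0,255))):
    cv2.polylines(c,[((proj(s,P)-[u0,v0]+.5)*sc).astype(np.int32)],False,col,1)
cv2.imwrite("pics/f9.png",c)
E
```

```text
[-0.31  0.58  0.49  2.05  0.46  1.25] [-0.32967835 -0.73880509 -2.80928673] 59.52919484116137
tilt 41.20289007792869
```

View pics/f9.png

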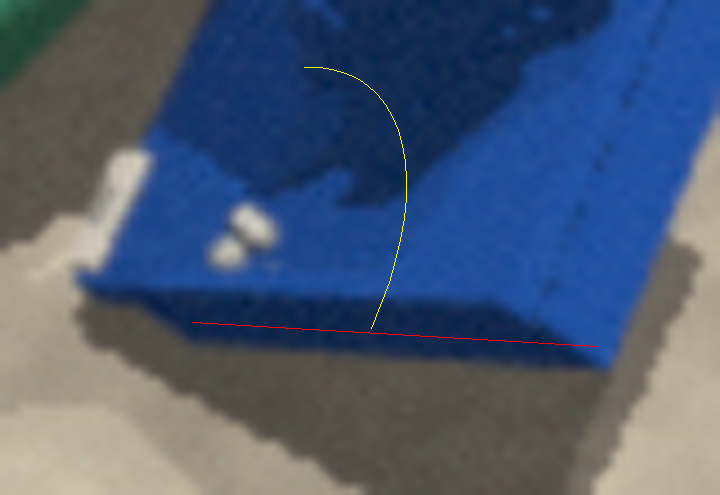

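All visible castings are inside the 110 mm arc: the pair at (245, 235) lies by the tag. The rest of the floor is bare, so the other castings lie behind the low +x wall. At 41° they must have slid down along it. Easing back to about 31° and settling.

Request:
arm_command:
  motion:
    - [1,[0.0074,-0.0056,0.0106],[-0.0262,-0.0349,0]]
    - [1,[0.0078,-0.0052,0.0103],[-0.0262,-0.0349,0]]
    - [1,[0.0078,-0.0052,0.0103],[-0.0262,-0.0349,0]]
    - [1,[0.0078,-0.0052,0.0103],[-0.0262,-0.0349,0]]
    - [1,[0,0,0],[0,0,0]]
    - [1,[0,0,0],[0,0,0]]
    - [1,[0,0,0],[0,0,0]]
    - [1,[0,0,0],[0,0,0]]

```text
clock: 12.1
tool_pos: [573.8, -5.2, 310.3]
orientation: [-2.792, -0.428, 1.367]
ft_force: [-0.3, -0.9, -4.4]
gripper_width: 7.4
grip_force: 59.5
```

Request:
arm_command:
  motion:
    - [1,[0,0,0],[0,0,0]]
    - [1,[0,0,0],[0,0,0]]
    - [1,[0,0,0],[0,0,0]]
    - [1,[0,0,0],[0,0,0]]
    - [1,[0,0,0],[0,0,0]]
    - [1,[0,0,0],[0,0,0]]
    - [1,[0,0,0],[0,0,0]]
    - [1,[0,0,0],[0,0,0]]

```text
clock: 12.77
tool_pos: [573.5, -4.6, 310.2]
orientation: [-2.792, -0.428, 1.367]
ft_force: [-0.4, 0.8, -3.6]
gripper_width: 7.9
grip_force: 59.5
```

```bash
python3 - <<'E'
from h import *
s=snap("scene"); st=s["st"]; print(st["tool_pos"],st["ft_force"],st["grip_force"],np.abs(st["joint_velocities"]).max())
M=R.from_euler("xyz",st["orientation"]).as_matrix(); Rp=np.c_[M[:,1],M[:,0],-M[:,2]]
print("tilt",np.degrees(np.arccos(Rp[2,2])),np.arccos(Rp[2,:2]))
o=np.array(st["tool_pos"])-Rp@np.array([-78.2,75.4,207.]); print("pivot",o+Rp@[80,-115,0])
c=cv2.resize(s["frame"][175:235,195:275,::-1],None,fx=9,fy=9,interpolation=cv2.INTER_CUBIC); cv2.imwrite("pics/f10.png",c)
E
```

```text
[573.53998855  -4.58575462 310.24355192] [-0.37480129  0.82166316 -3.55048952] 59.508818965405226 0.00233718348709194
tilt 31.257388303187003 [1.88753635 1.14285185]
pivot [635.54625535 -88.90559123   4.99973456]
```

View pics/f10.png

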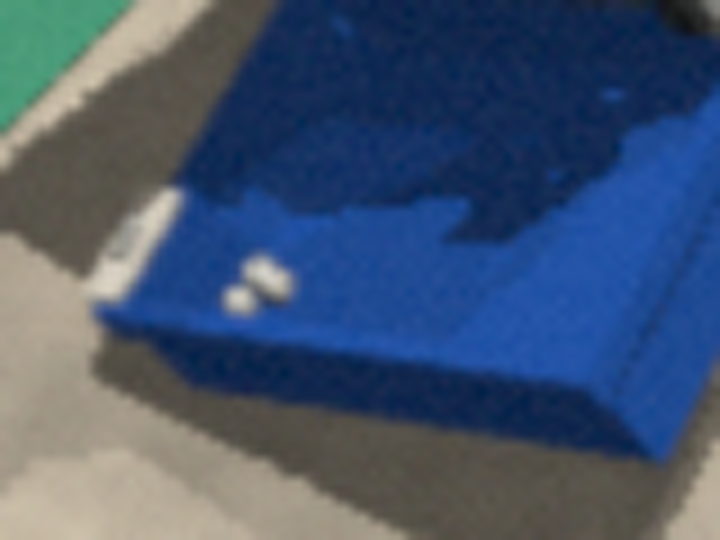

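The pan is held still at 31.3° with the tag corner lowest. The castings at (240, 298) and (268, 278) lie by the tag, and there are none elsewhere on the visible floor. Handing in.

```bash
python3 -c "
from station import *
print(job_done())"
```

```text
the job is handed in; nothing more can be done
None
```

I set the stray casting in the pan, then tilted the pan about 31° with the tag corner lowest, still gripped and held still, and handed the job in; I could see castings only near the tag, because the near wall hid the rest, so I did not confirm by sight that all four are in the corner.

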